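# Load the jar mill and put it in gear

### The arm

A 7-joint arm with a two-finger parallel gripper is mounted at the origin on the work surface. World frame = base frame: x ahead of the robot, y to its left, z up, the work surface at z = 0. Lengths are in m, angles in rad, forces in N, time in s.
With the tool pointing down it reaches from about 0.425 to 0.925 m from the base axis. Payload 6.8 kg.
Tool frame: the origin (TCP) lies on the centre line of the jaws, within the pads' length; the fingertips stand 14 mm ahead of it and the grasp point (between the pads) lies 5 mm behind it; z points along the fingers, y is the line along which they close (so a half turn about z gives the same grasp; the last joint's range is limited). The gripper opens to 85 mm and grips with 20 to 120 N. Pads are 22 mm wide; open, the fingers measure 114 mm over their backs; the gripper's body (76 mm by 85 mm) begins 54 mm behind the grasp point. The pads swing forward as they close: fully open they stand 13 mm farther back than shut.
Start: joints at [-1.3, 0.477, 0.022, 1.555, -0.011, 1.109, -0.083], TCP at [0.25, 0.627, 0.245] pointing down, gripper open.
Joint ranges: [-2.96, 2.96], [-0.34, 2.1], [-1.41, 1.46], [0.24, 2.44], [-1.37, 4.51], [0.17, 1.92], [-2.96, 2.96]. Speed limits (rad/s): [2.39, 2.39, 3.14, 3.14, 3.14, 3.14, 3.14].

### API

Orientations are given as a unit quaternion [w, x, y, z].
In Python, from station import bot gives the robot as it stands. The module is installed in compiled form; this text tells all that it offers.
- The arm moves only by the tool drive_tool, never from a script. Its argument "commands" is a list of rows, each an object with "hand": the opening, from 0 (shut) to 1 (fully open); "translation": the shift along the world's x, y, z in mm, a list of three; "angular": the turn, a rotation vector about the world's x, y, z in rad, a list of three. In form: [{"hand": hand, "translation": [tx, ty, tz], "angular": [ax, ay, az]}, ...]. A call has 1 to 12 rows; each row is the pose to reach, as a shift and turn from the pose commanded when the call began; what a row does not reach only later rows make up. A row lasts 1/8 s, in which the tool goes at most 62.5 mm and 10.7 degrees, less where a joint would pass 70% of its speed; a pose out of reach is approached as far as the arm can. A call with a gripper value outside its range is refused whole. The fingers move at their own pace and stop on an object; "force" is the grip in N (left out, the last holds). Time passes only in rows, so rows that repeat a pose let the fingers close. It gives the time, the measured TCP pose, the force, the opening and the grip force at its end, in the units of the state.
- bot.get_obs(): the state, without advancing time (a new reading comes with each control period).
- bot.read_camera(name): name is "side" or "top" or "wrist"; returns the picture (384x512x3 uint8, red, green, blue); there is no depth.
- bot.camera_model(name): a dict with "fx", "fy", "cx", "cy" (pixels), "view" (4x4, takes a point from world to camera coordinates). Camera axes: x right, y up, looking along -z (the intrinsics and any distortion apply to the point x, -y, -z); pixel columns grow to the right and rows downward; lengths in m; the calibration is good to about 2 mm. A picture is of the moment at which its call begins: read the wrist's pose just before it. camera_model takes no time and is no camera call; for the wrist camera it gives the pose at the moment of the call.
- bot.hand_in(): hands the job in; it is judged then, once.
Trained networks look in the newest picture that a camera, given by its name, has taken for a name from the list of things; names that differ only in an ending like _2 or _b are one class to them, and where a whole thing is asked for, a point or a joint stands for the part that bears it (a point fixed in the world has none). Each returns a list of dicts, best first, with "score" (0 to 1); they miss things now and then, are a little off and sometimes report something else, mostly with a low value. They report only what shows in the picture. A call takes as long as a camera call. They do not tell look-alikes from the thing itself.
- bot.find_in(camera, query): "position" ([column, row] in pixels, amid what is visible of it).
- bot.outline_of(camera, query): "pixels" (384x512 bool, what is visible of it) and "position" ([column, row] in pixels, amid what is visible of it).
The state is a dict: "t": time; "q": joint angles; "joint_vel": joint speeds; "joint_torque": joint torques, N m; "eef_pos": TCP position; "tool_rot": TCP orientation; "contact_force": force on the tool from outside, world axes, zero at the start; "torque": the same for the moment, N m; "gripper_width": opening from 0.0 (shut) to 1.0 (fully open); "grasp_force": force on a finger pad.
Only numpy, scipy, OpenCV 4.12 (cv2) and the standard library are available. Lean on these libraries where they do the work, as an engineer would, in place of code of your own. Each camera call takes 0.05 s, during which the arm holds its last target. There are 200 camera calls.

### The job

Take the jar with the two rubber tyres out of the storage rack, rest it in the single wooden cradle and let go so as to take it again across its middle, and lay it gently on the mill's two rollers, between the gearbox and the end cheek. Then bring the mill's gear lever through the zigzag gate, from the neutral slot at the front to the very end of the last slot at the back, and let go. Leave the other jars, the copper beaker and the brass vase where they are.

Things in the scene. Friction and masses are not known exactly. Their poses are not given: they have to be found in the camera images.
- mill: Grey roller mill, fixed; origin on the bench, x to its back (away from the robot), y along the rollers from gearbox to end cheek. In mm: base x +-95, y -98..128, top z 30; gearbox x +-85, y -92..28, top z 138; 98 mm motor from the gearbox to y -220, top z 141; end cheek y 116..126, x +-75, top z 126. Between: two black rollers, 32 mm diameter, axes x +-30, z 62, that turn stiffly.
- bay_seat (a point): Where the middle of the tyred jar's axis lies when it rests on both rollers midway along the bay: (0, 72, 98) mm in the mill's frame. Axes as the mill's; the jar lies along y. The bay is 88 mm long between gearbox and cheek, the jar 68: no room for fingers at its ends, so hold it across its diameter.
- gate_centre (a point): Middle of the gate plate's top face on the gearbox: (0, -32, 148) mm in the mill's frame, same axes. Plate 92 x 68 x 8 mm; slot 12 mm wide, stem 8 mm. Middle line of the slot from this point, in mm (x to the back, y to the rollers): neutral slot (-24,-12) to (-24,12); across to (0,12); middle slot to (0,-12); across to (24,-12); last slot to its end (24,12).
- lever_pivot (a point): The point about which the gear lever leans both ways: inside the gearbox, 84 mm straight below gate_centre, 80 mm below the middle of the plate. With the stem at (u, v) in the slot the knob's centre is at this point plus 145 mm along the direction (u, v, 80 mm), in the mill's axes.
- knob (a point): Centre of the black ball, 32 mm in diameter, on top of the gear lever; about 209 mm above the bench, 45 mm of bare stem between it and the gate plate. Best taken by the ball from above. The lever stays where it is left; moving it takes 2 to 3 N at the ball. It starts somewhere along the neutral slot.
- gear_fore (a joint): The lever's lean to the mill's back (+x), rad: -0.29 in the neutral slot, 0 in the middle slot, +0.29 in the last slot.
- gear_side (a joint): The lever's lean towards the rollers (mill's +y), rad: -0.15 to +0.15 at the two ends of the slots; +0.14 at the end of the last slot.
- jar: The jar to load: steel, 68 mm long, body 58 mm in diameter, two black rubber tyres 62 mm in diameter, 10 mm wide, centred at y -22 and y +15 mm; flat 54 mm aluminium lid at the +y end. Origin at the middle of its axis, y along it. 0.3 to 0.6 kg. It lies in any one of the rack's vees with 4 mm beside it, so there it can be taken only by its two flat ends, from above.
- jar_long: Plain steel jar without tyres, 84 mm long, 62 mm in diameter, lying in the rack. Origin at the middle of its axis, y along it. To be left alone.
- jar_short: Plain steel jar without tyres, 56 mm long, 62 mm in diameter, lying in the rack. Origin at the middle of its axis, y along it. To be left alone.
- rack: Light wooden storage rack, fixed, origin on the bench: board 206 mm (x) by 56 mm (y), 35 mm high, with three vees at x -66, 0 and 66 mm. The jars lie along its y, axes 52 mm above the bench; the tyred jar's ends stand 6 mm out past the wood.
- cradle_seat (a point): Where the middle of the jar's axis lies when it rests in the single wooden cradle: 52 mm above the bench, over the cradle's middle; the jar lies along this point's y. The cradle is a fixed wooden vee, 80 mm (x) by 56 mm (y), 35 mm high; a jar can be held there by its ends or across its middle.
- beaker: Open copper beaker 90 mm high, 70 mm across the rim, standing on the bench. Origin at its foot. Leave it.
- vase: Brass vase 122 mm high, 74 mm across, standing on the bench. Origin at its foot. Leave it.
Mind the look-alikes: they are no part of the job. Of the things that look like the part that bears cradle_seat, the largest one is meant.

How it is judged:
On the way, in this order (a step that is already met when the one before it is completed fails the run):
1. the tyred jar rests in the cradle, let go (distance between jar and cradle_seat below 0.02 m and angle between the y axis of jar and the y axis of cradle_seat, either way round below 0.15 rad and contact force between the fingers and jar below 0.1 N), for 0.2 s.
2. the tyred jar lies on both rollers, let go (distance between jar and bay_seat below 0.015 m and x of jar in the frame of mill between -0.006 and 0.006 m and z of jar in the frame of mill between 0.092 and 0.104 m and angle between the y axis of jar and the y axis of mill, either way round below 0.1 rad and contact force between the fingers and jar below 0.1 N), for 0.2 s.
3. the gear lever is at the end of the last slot (value of joint gear_fore above 0.24 rad and value of joint gear_side above 0.09 rad), for 0.2 s.
At the end, for the whole second after the job is handed in: The tyred jar lies still on both rollers, untouched, along them within 0.1 rad and its middle within 6 mm of the seat across the rollers and in height, anywhere along the bay; the lever stands in the last slot within about 5 mm of its end (gear_fore over 0.24, gear_side over 0.09 rad) (all of step 2 and all of step 3 and linear speed of jar below 0.02 m/s and contact force between the arm and jar below 0.1 N).
It fails at once if a plain jar is moved more than 20 mm (distance of any of jar_long, jar_short from where it was at the start of the episode above 0.02 m).
It fails at once if the beaker or the vase is moved more than 30 mm or tipped (distance of any of beaker, vase from where it was at the start of the episode above 0.03 m or angle between any of beaker, vase's own z axis and vertical above 0.5 rad).
It fails at once if the jar is dropped on the rollers (faster than 0.4 m/s within 20 mm of its seat) (distance between jar and bay_seat below 0.02 m and linear speed of jar above 0.4 m/s).
It also fails if it takes over 72 s, if anything falls off the work surface, if the arm or the gripper's body presses on something with over 40 N, if the wrist force passes 120 N, or if a joint passes its speed limit or range.

## Working session

There is one attempt and no reset: what is moved stays moved. The work goes in short steps, Python scripts to look and compute and a tool call to move; the robot and the scene stay as the last step left them, time stands still between calls to the robot, and variables do not carry over. Pictures are saved under pics/ and viewed, at most 13 in all, crops included, and the job is handed in when it is done.

Besides the shell and the picture viewer there is one more tool, called after "Emit:" as a command line: name --argument value ..., lists and objects as JSON in quotes. drive_tool: Moves the arm, as the interface text tells. Its arguments: {"type":"object","properties":{"commands":{"type":"array","items":{"type":"object","properties":{"hand":{"type":"number"},"translation":{"type":"array","items":{"type":"number"}},"angular":{"type":"array","items":{"type":"number"}}}}},"force":{"type":"number"}},"required":["commands"]}

```bash
mkdir -p pics; python3 - <<'E'
from station import bot
import cv2,numpy as np
o=bot.get_obs();print(o['t'],o['eef_pos'],o['tool_rot'],o['gripper_width'])
for c in ['side','top']:
    im=bot.read_camera(c);cv2.imwrite(f'pics/{c}0.png',im[:,:,::-1]);np.save(f'pics/{c}0.npy',im)
    m=bot.camera_model(c);print(c,{k:(np.round(v,4).tolist() if k=='view' else v) for k,v in m.items()})
    for n in ['mill','jar','jar_long','jar_short','rack','cradle_seat','knob','beaker','vase']:
        print(n,[(np.round(d['position'],1).tolist(),round(d['score'],2),int(d['pixels'].sum())) for d in bot.outline_of(c,n)])
print(bot.get_obs()['t'])
a=np.hstack([cv2.imread('pics/side0.png'),cv2.imread('pics/top0.png')])
E
```

```text
0.0 [0.24939488 0.62662135 0.24431533] [-1.03318417e-04  1.88228100e-01  9.82124908e-01 -9.14810716e-04] 0.9992690501033721
side {'fx': 410.5948345521873, 'fy': 410.5948345521873, 'cx': 254.44392604875023, 'cy': 188.33549622463374, 'view': [[0.8188, -0.5741, -0.0029, -0.4285], [0.4352, 0.6175, 0.6552, -0.3227], [-0.3744, -0.5377, 0.7555, -1.0934], [0.0, 0.0, 0.0, 1.0]]}
mill [([303.9, 235.9], 0.72, 7451)]
jar [([199.2, 150.6], 0.59, 345)]
jar_long [([218.2, 137.3], 0.88, 412)]
jar_short []
rack [([197.0, 164.7], 0.56, 402)]
cradle_seat [([214.9, 204.0], 0.67, 414), ([253.0, 190.9], 0.6, 148), ([188.1, 227.2], 0.53, 230)]
knob [([292.2, 213.2], 0.69, 150)]
beaker [([284.2, 308.7], 0.86, 823)]
vase [([268.6, 155.3], 0.85, 561)]
top {'fx': 442.30326541383084, 'fy': 442.30326541383084, 'cx': 258.1424653734178, 'cy': 192.01499867518984, 'view': [[0.019, -0.9996, 0.0211, -0.0267], [0.9978, 0.0203, 0.0639, -0.5412], [-0.0643, 0.0199, 0.9977, -1.1656], [0.0, 0.0, 0.0, 1.0]]}
mill [([310.0, 176.3], 0.96, 8619)]
jar [([128.2, 197.9], 0.68, 693)]
jar_long []
jar_short [([131.0, 223.1], 0.72, 672), ([373.0, 247.8], 0.46, 707)]
rack [([141.4, 211.4], 0.74, 202), ([129.1, 196.8], 0.62, 690)]
cradle_seat [([221.7, 268.3], 0.86, 288), ([220.2, 177.5], 0.73, 275), ([327.1, 193.3], 0.21, 164), ([128.6, 194.5], 0.16, 647)]
knob [([330.5, 192.0], 0.7, 160)]
beaker [([373.6, 247.0], 0.96, 743)]
vase [([198.0, 126.3], 0.57, 643)]
1.0
```

View pics/top0.png

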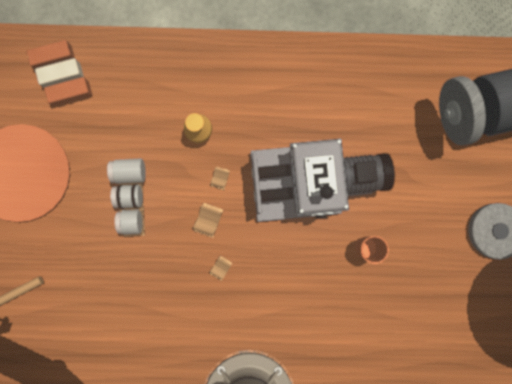

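View pics/side0.png

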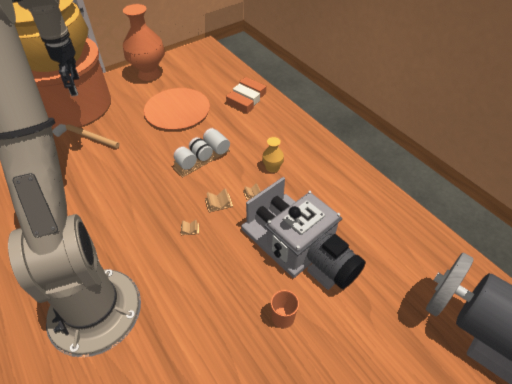

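The top picture shows the rack at left with the tyred jar in the middle vee (128,196). The largest cradle is at (208,219), with smaller look-alikes at (220,177) and (221,268), and the mill is around (310,176). The side picture agrees. Next I'll refine with model overlays.

```bash
cat > h.py <<'E'
from station import bot
import numpy as np, cv2
from scipy.spatial.transform import Rotation as R
def proj(m,P):
    P=np.atleast_2d(P);V=np.array(m['view']);c=P@V[:3,:3].T+V[:3,3]
    return np.c_[m['cx']+m['fx']*c[:,0]/-c[:,2], m['cy']+m['fy']*-c[:,1]/-c[:,2]]
def back(m,uv,z):
    V=np.array(m['view']);uv=np.atleast_2d(uv)
    d=np.c_[(uv[:,0]-m['cx'])/m['fx'],-(uv[:,1]-m['cy'])/m['fy'],-np.ones(len(uv))]@V[:3,:3]
    o=-V[:3,:3].T@V[:3,3];return o+d*((z-o[2])/d[:,2])[:,None]
def box(x0,x1,y0,y1,z0,z1):
    return np.array([[x,y,z] for x in(x0,x1) for y in(y0,y1) for z in(z0,z1)])/1000.
ED=[(0,1),(0,2),(0,4),(1,3),(1,5),(2,3),(2,6),(3,7),(4,5),(4,6),(5,7),(6,7)]
def place(p,x,y,yaw): return R.from_euler('z',yaw).apply(p)+[x,y,0]
def wire(im,m,p,col,s=1,off=(0,0)):
    q=(proj(m,p)-off)*s
    for a,b in ED: cv2.line(im,tuple(int(v) for v in q[a]),tuple(int(v) for v in q[b]),col,1,cv2.LINE_AA)
E
python3 - <<'E'
from h import *
m=bot.camera_model('top');im=cv2.imread('pics/top0.png')
def hl(n,uv,z): print(n,np.round(back(m,uv,z)*1000,1).tolist())
hl('jar/rack',[[128,196],[126,171],[129,223]],.075)
hl('cradle',[208,219],.03)
hl('smalls',[[220,177],[221,268]],.02)
hl('gearbox top corners',[[290,144],[342,141],[347,211],[298,216]],.138)
hl('cheek ends',[[250,150],[258,220]],.1)
hl('knob',[329,192],.209)
hl('beaker',[374,248],.09);hl('vase',[195,122],.12)
s=2.5;off=(90,100);c=cv2.resize(im[100:290,90:400],None,fx=s,fy=s,interpolation=cv2.INTER_CUBIC);cv2.imwrite('pics/crop1.png',c)
E
```

```text
jar/rack [[521.1, 313.9, 75.0], [584.5, 321.3, 75.0], [453.1, 308.8, 75.0]]
cradle [[467.0, 114.8, 30.0]]
smalls [[579.6, 86.7, 20.0], [338.8, 78.1, 20.0]]
gearbox top corners [[652.0, -88.6, 138.0], [662.2, -215.0, 138.0], [492.5, -228.3, 138.0], [478.2, -110.3, 138.0]]
cheek ends [[641.2, 8.0, 100.0], [466.8, -15.3, 100.0]]
knob [[532.6, -171.6, 209.0]]
beaker [[402.4, -307.4, 90.0]]
vase [[704.5, 144.7, 120.0]]
```

View pics/crop1.png

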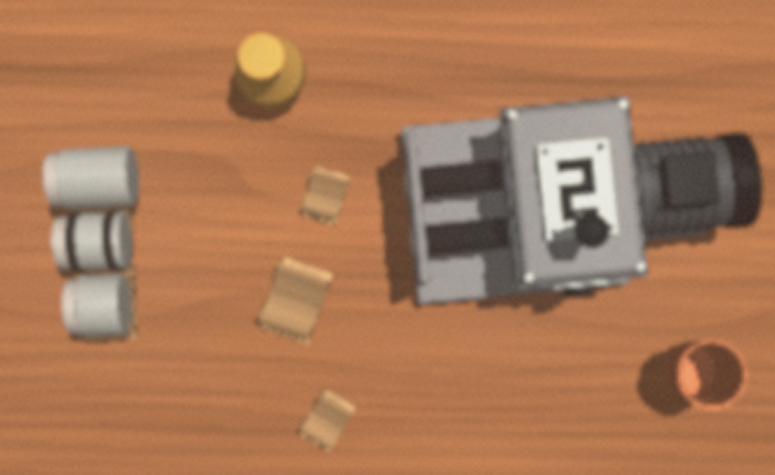

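The crop shows the tyred jar at (92,240), with tyres at columns 70 and 112. The big cradle has corners (287,258), (331,272), (306,340) and (258,326). The gearbox top has corners (503,110), (630,100), (646,272) and (524,282), and the knob is at (593,229). I'll move above the jar and use the wrist camera.

Emit:
drive_tool --commands '[{"hand": 1, "translation": [60, -70, 0], "angular": [0, 0, 0.12]}, {"hand": 1, "translation": [100, -115, 0], "angular": [0, 0, 0.24]}, {"hand": 1, "translation": [140, -160, 0], "angular": [0, 0, 0.36]}, {"hand": 1, "translation": [180, -207, 0], "angular": [0, 0, 0.47]}, {"hand": 1, "translation": [220, -253, 0], "angular": [0, 0, 0.47]}, {"hand": 1, "translation": [255, -295, 0], "angular": [0, 0, 0.47]}, {"hand": 1, "translation": [272, -313, 0], "angular": [0, 0, 0.47]}, {"hand": 1, "translation": [272, -313, 0], "angular": [0, 0, 0.47]}, {"hand": 1, "translation": [272, -313, 0], "angular": [0, 0, 0.47]}]' --force 50

```text
t: 2.12
eef_pos: [0.521, 0.315, 0.2453]
tool_rot: [-0.0, -0.046, 0.999, 0.0]
contact_force: [-0.5, -0.2, 0.5]
gripper_width: 1.003
grasp_force: 0.0
```

```bash
python3 - <<'E'
from h import *
o=bot.get_obs();m=bot.camera_model('wrist');im=bot.read_camera('wrist')
print(o['t'],o['eef_pos'],o['tool_rot'],o['contact_force'])
V=np.array(m['view']);print(np.round(V,3).tolist(),-V[:3,:3].T@V[:3,3],m['fx'],m['cx'],m['cy'])
for n in ['jar','rack']:
    for d in bot.outline_of('wrist',n):
        c=cv2.findContours(d['pixels'].astype(np.uint8),0,2)[0];c=max(c,key=cv2.contourArea)
        print(n,d['score'],d['position'],cv2.minAreaRect(c))
a=im[:,:,::-1].copy()
cv2.imwrite('pics/w1.png',a)
E
```

```text
2.125 [0.52103765 0.3150104  0.24530118] [-2.28931456e-04 -4.59299775e-02  9.98944572e-01  3.55502033e-04] [-0.52886948 -0.24353236  0.54654962]
[[-0.092, 0.996, 0.002, -0.267], [-0.943, -0.086, -0.323, 0.56], [-0.321, -0.031, 0.947, -0.203], [0.0, 0.0, 0.0, 1.0]] [0.43798824 0.30757542 0.37328928] 341.80773352088096 253.5854279911158 195.43737316341915
jar 0.84 [263.4, 170.9] ((264.5089111328125, 170.1343536376953), (75.48973846435547, 63.20071029663086), 1.3971810340881348)
rack 0.78 [266.3, 135.9] ((261.5, 137.0), (10.0, 55.0), 90.0)
```

View pics/w1.png

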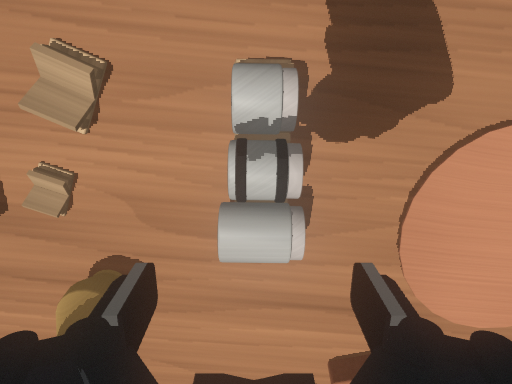

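The wrist picture shows the tyred jar at (265,170). Its ends are at columns 228 and 302 and its tyres at 241 and 282, so the lid (+y) is to the right, towards world +y. The large cradle is at (63,85). I'll fit both silhouettes.

```bash
cat >> h.py <<'E'
from scipy.optimize import minimize
t=np.linspace(0,2*np.pi,48)
def ring(r,y,zc): return np.c_[r*np.cos(t),0*t+y,zc+r*np.sin(t)]/1000.
JAR=np.vstack([ring(29,-34,52),ring(27,34,52),ring(29,29,52),ring(31,-27,52),ring(31,-17,52),ring(31,10,52),ring(31,20,52)])
CR=box(-40,40,-28,28,0,35)
def fit(m,mask,P,x0):
    S=4
    big=cv2.resize(mask.astype(np.uint8),None,fx=S,fy=S,interpolation=cv2.INTER_NEAREST)
    def cost(p):
        q=(proj(m,place(P,p[0],p[1],p[2]))+.5)*S-.5
        h=cv2.convexHull(np.round(q*16).astype(np.int32)); z=np.zeros_like(big); cv2.fillConvexPoly(z,h,1,shift=4)
        return 1-(z&big).sum()/(z|big).sum()
    x0=np.array(x0,float);sx=np.vstack([x0]+[x0+d for d in np.diag([.01,.01,.12])])
    r=minimize(cost,x0,method='Nelder-Mead',options=dict(initial_simplex=sx,xatol=1e-4,fatol=1e-4))
    return np.round(r.x,4),round(1-r.fun,3)
E
python3 - <<'E'
from h import *
m=bot.camera_model('wrist')
for d in bot.outline_of('wrist','jar')[:1]: print('jar',fit(m,d['pixels'],JAR,[.521,.314,.09]))
for d in bot.outline_of('wrist','cradle_seat'): print('cr wrist',d['score'],d['position'],d['pixels'].sum(),fit(m,d['pixels'],CR,[.467,.115,-.33]))
print('tcp px',proj(m,[.521,.315,.245]))
m=bot.camera_model('top');im=np.load('pics/top0.npy')
for d in bot.outline_of('top','jar')[:2]: print('jar top',d['score'],d['position'],fit(m,d['pixels'],JAR,[.521,.314,.09]))
# cradle corners on top from crop1 (z=35)
def lsq(P,uv,x0):
    from scipy.optimize import least_squares
    r=least_squares(lambda p:(proj(m,place(P,*p))-uv).ravel(),x0);return np.round(r.x,4),np.abs(r.fun).max()
f=lambda a:(np.array(a)+.5)/2.5-.5+[90,100]
print('cr top',lsq(np.array([[40,28,35],[40,-28,35],[-40,-28,35],[-40,28,35]])/1e3,f([[287,258],[331,272],[306,340],[258,326]]),[.467,.115,-.3]))
print('mill',lsq(np.array([[85,28,138],[85,-92,138],[-85,-92,138],[-85,28,138]])/1e3,f([[502,109],[631,99],[647,273],[524,284]]),[.56,-.13,.1]))
for d in bot.outline_of('top','cradle_seat')[:3]: print('cr',d['position'],fit(m,d['pixels'],CR,[.467,.115,-.33]))
E
```

```text
jar (array([0.5203, 0.3263, 0.0668]), np.float64(0.938))
cr wrist 0.84 [51.3, 191.3] 1980 (array([ 0.467,  0.115, -0.33 ]), np.float64(0.0))
cr wrist 0.78 [61.9, 84.4] 5400 (array([ 0.4643,  0.1215, -0.3023]), np.float64(0.8))
tcp px [[250.59972416 282.86187665]]
jar top 0.68 [128.2, 197.9] (array([0.5206, 0.323 , 0.0637]), np.float64(0.927))
cr top (array([ 0.4663,  0.1145, -0.3282]), np.float64(1.6383190730307433))
mill (array([ 0.572 , -0.1308,  0.1136]), np.float64(1.449872319975043))
cr [221.7, 268.3] (array([ 0.467,  0.115, -0.33 ]), np.float64(0.0))
cr [220.2, 177.5] (array([ 0.467,  0.115, -0.33 ]), np.float64(0.0))
cr [327.1, 193.3] (array([ 0.467,  0.115, -0.33 ]), np.float64(0.0))
```

Emit:
drive_tool --commands '[{"hand": 1, "translation": [-1, 10, -50], "angular": [0, 0, -0.025]}, {"hand": 1, "translation": [-1, 10, -110], "angular": [0, 0, -0.025]}, {"hand": 1, "translation": [-1, 10, -140], "angular": [0, 0, -0.025]}, {"hand": 1, "translation": [-1, 10, -165], "angular": [0, 0, -0.025]}, {"hand": 1, "translation": [-1, 10, -185], "angular": [0, 0, -0.025]}, {"hand": 1, "translation": [-1, 10, -199], "angular": [0, 0, -0.025]}, {"hand": 1, "translation": [-1, 10, -199], "angular": [0, 0, -0.025]}]'

```text
t: 3.35
eef_pos: [0.5202, 0.324, 0.0456]
tool_rot: [-0.001, -0.033, 0.999, -0.0]
contact_force: [-0.0, 0.4, 0.2]
gripper_width: 0.996
grasp_force: 0.0
```

Emit:
drive_tool --commands '[{"hand": 0.85, "translation": [0, 0, 0], "angular": [0, 0, 0]}, {"hand": 0.8, "translation": [0, 0, 0], "angular": [0, 0, 0]}, {"hand": 0.75, "translation": [0, 0, 0], "angular": [0, 0, 0]}, {"hand": 0.6, "translation": [0, 0, 0], "angular": [0, 0, 0]}, {"hand": 0.6, "translation": [0, 0, 0], "angular": [0, 0, 0]}, {"hand": 0.6, "translation": [0, 0, 0], "angular": [0, 0, 0]}]' --force 40

```text
t: 4.1
eef_pos: [0.5213, 0.3252, 0.0476]
tool_rot: [0.001, -0.033, 0.999, 0.001]
contact_force: [0.0, 1.2, 6.6]
gripper_width: 0.792
grasp_force: 44.4
```

Emit:
drive_tool --commands '[{"hand": 0.6, "translation": [0, 0, 10], "angular": [0, 0, 0]}, {"hand": 0.6, "translation": [0, 0, 30], "angular": [0, 0, 0]}, {"hand": 0.6, "translation": [0, 0, 60], "angular": [0, 0, 0]}, {"hand": 0.6, "translation": [0, 0, 100], "angular": [0, 0, 0]}, {"hand": 0.6, "translation": [0, 0, 120], "angular": [0, 0, 0]}, {"hand": 0.6, "translation": [0, 0, 120], "angular": [0, 0, 0]}]'

```text
t: 4.85
eef_pos: [0.5216, 0.3245, 0.1688]
tool_rot: [0.002, -0.033, 0.999, 0.001]
contact_force: [0.5, 0.5, -6.1]
gripper_width: 0.789
grasp_force: 47.3
```

```bash
python3 - <<'E'
from h import *
o=bot.get_obs();m=bot.camera_model('wrist');im=bot.read_camera('wrist')
print(o['t'],o['eef_pos'],o['tool_rot'],o['contact_force'],o['gripper_width'])
for d in bot.outline_of('wrist','cradle_seat'): print('cr wrist',d['score'],d['position'],d['pixels'].sum(),fit(m,d['pixels'],CR,[.465,.118,-.32]))
cv2.imwrite('pics/w2.png',im[:,:,::-1])
E
```

```text
4.85 [0.52156301 0.32449767 0.16878388] [ 0.00164396 -0.0328637   0.9994579   0.00108916] [ 0.47996647  0.48828915 -6.08491921] 0.7890433448480755
cr wrist 0.81 [18.2, 94.1] 4588 (array([ 0.4636,  0.1189, -0.323 ]), np.float64(0.936))
```

View pics/w2.png

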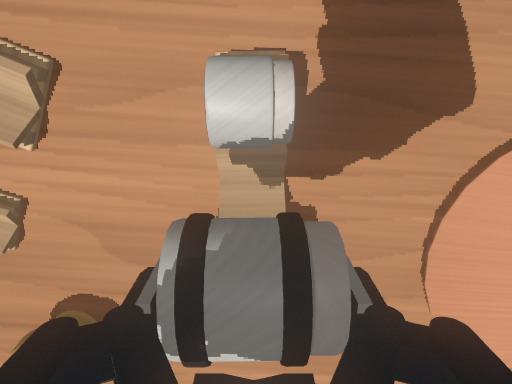

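The jar is held squarely, at about (253,290), and the rack is undisturbed. I'll go beside the cradle for a closer fit.

Emit:
drive_tool --commands '[{"hand": 0.6, "translation": [2, -45, 5], "angular": [0, 0, -0.1]}, {"hand": 0.6, "translation": [4, -95, 5], "angular": [0, 0, -0.2]}, {"hand": 0.6, "translation": [6, -145, 5], "angular": [0, 0, -0.3]}, {"hand": 0.6, "translation": [8, -185, 5], "angular": [0, 0, -0.39]}, {"hand": 0.6, "translation": [8, -205, 5], "angular": [0, 0, -0.39]}, {"hand": 0.6, "translation": [8, -205, 5], "angular": [0, 0, -0.39]}, {"hand": 0.6, "translation": [8, -205, 5], "angular": [0, 0, -0.39]}]'

```text
t: 5.82
eef_pos: [0.5283, 0.121, 0.1709]
tool_rot: [-0.0, 0.16, 0.987, 0.0]
contact_force: [0.7, 0.4, -6.4]
gripper_width: 0.796
grasp_force: 47.8
```

```bash
python3 - <<'E'
from h import *
o=bot.get_obs();m=bot.camera_model('wrist');im=bot.read_camera('wrist')
print(o['t'],o['eef_pos'],R.from_quat(o['tool_rot'],scalar_first=True).as_matrix()[:,1],o['contact_force'],o['gripper_width'])
for d in bot.outline_of('wrist','cradle_seat'): print('cr wrist',d['score'],d['position'],d['pixels'].sum(),fit(m,d['pixels'],CR,[.465,.118,-.32]))
cv2.imwrite('pics/w3.png',im[:,:,::-1])
E
```

```text
5.825 [0.52831636 0.12096076 0.17088816] [3.15538305e-01 9.48912684e-01 5.43744689e-04] [ 0.70519868  0.43715264 -6.37635851] 0.7958668470469152
cr wrist 0.97 [224.9, 103.2] 6992 (array([ 0.4656,  0.1191, -0.3139]), np.float64(0.859))
cr wrist 0.93 [239.1, 210.8] 450 (array([ 0.465,  0.118, -0.32 ]), np.float64(0.0))
```

Emit:
drive_tool --commands '[{"hand": 0.6, "translation": [-40, -2, -20], "angular": [0, 0, 0]}, {"hand": 0.6, "translation": [-63, -3, -50], "angular": [0, 0, 0]}, {"hand": 0.6, "translation": [-63, -3, -80], "angular": [0, 0, 0]}, {"hand": 0.6, "translation": [-63, -3, -100], "angular": [0, 0, 0]}, {"hand": 0.6, "translation": [-63, -3, -112], "angular": [0, 0, 0]}, {"hand": 0.6, "translation": [-63, -3, -118], "angular": [0, 0, 0]}, {"hand": 0.6, "translation": [-63, -3, -121], "angular": [0, 0, 0]}, {"hand": 0.6, "translation": [-63, -3, -122], "angular": [0, 0, 0]}, {"hand": 0.6, "translation": [-63, -3, -122], "angular": [0, 0, 0]}]'

```text
t: 7.05
eef_pos: [0.466, 0.1164, 0.0499]
tool_rot: [0.0, 0.161, 0.987, 0.0]
contact_force: [-0.6, 1.2, -2.3]
gripper_width: 0.788
grasp_force: 48.1
```

Emit:
drive_tool --commands '[{"hand": 0.6, "translation": [0, 1, -2], "angular": [0, 0, 0]}, {"hand": 0.6, "translation": [0, 1, -2], "angular": [0, 0, 0]}, {"hand": 0.85, "translation": [0, 1, -2], "angular": [0, 0, 0]}, {"hand": 1, "translation": [0, 1, -2], "angular": [0, 0, 0]}, {"hand": 1, "translation": [0, 1, -2], "angular": [0, 0, 0]}, {"hand": 1, "translation": [0, 1, -2], "angular": [0, 0, 0]}, {"hand": 1, "translation": [0, 1, 30], "angular": [0, 0, 0]}, {"hand": 1, "translation": [0, 1, 70], "angular": [0, 0, 0]}, {"hand": 1, "translation": [60, -19, 110], "angular": [0, 0, 0]}, {"hand": 1, "translation": [60, -19, 110], "angular": [0, 0, 0]}, {"hand": 1, "translation": [60, -19, 110], "angular": [0, 0, 0]}]'

```text
t: 8.43
eef_pos: [0.5259, 0.0969, 0.1593]
tool_rot: [0.0, 0.162, 0.987, 0.0]
contact_force: [0.1, 0.6, -0.6]
gripper_width: 1.003
grasp_force: 0.0
```

```bash
python3 - <<'E'
from h import *
o=bot.get_obs();m=bot.camera_model('wrist');im=bot.read_camera('wrist')
print(o['t'],o['eef_pos'],R.from_quat(o['tool_rot'],scalar_first=True).as_matrix()[:,1],o['contact_force'],o['gripper_width'])
for n in ['jar','jar_long']:
  for d in bot.outline_of('wrist',n): print(n,d['score'],d['position'],d['pixels'].sum(),fit(m,d['pixels'],JAR,[.466,.118,-.32]))
im=im[:,:,::-1].copy()
for p in ([0,-3.5,81],[0,-3.5,81],[0,-34,81],[0,34,79]):
    u=proj(m,place(np.array([p])/1e3,.466,.1175,-.32))[0]; cv2.circle(im,tuple(int(round(v)) for v in u),2,(0,0,255),-1)
cv2.imwrite('pics/w4.png',im)
E
```

```text
8.425 [0.52594609 0.09685705 0.15927468] [3.19244359e-01 9.47672411e-01 2.00561853e-04] [ 0.11995013  0.58486705 -0.61466561] 1.0030853195234373
jar 0.63 [250.6, 104.6] 9883 (array([ 0.4636,  0.1182, -0.336 ]), np.float64(0.92))
jar 0.6 [254.9, 53.5] 1126 (array([ 0.461 ,  0.1296, -0.3499]), np.float64(0.09))
jar_long 0.88 [507.8, 183.9] 448 (array([ 0.466,  0.118, -0.32 ]), np.float64(0.0))
```

View pics/w4.png

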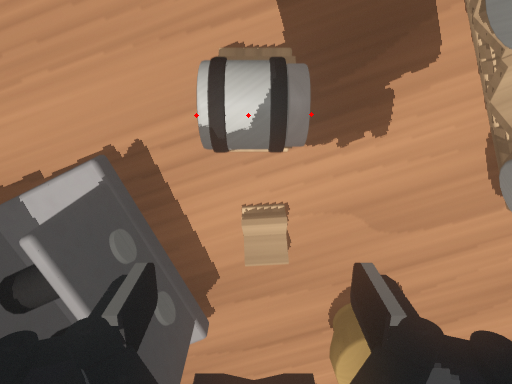

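The jar rests in the cradle at (250,104), and the gap between its tyres is centred at column 248. I'll turn a quarter and take it across the middle.

Emit:
drive_tool --commands '[{"hand": 1, "translation": [-20, 6, 0], "angular": [0, 0, -0.18]}, {"hand": 1, "translation": [-40, 12, 0], "angular": [0, 0, -0.36]}, {"hand": 1, "translation": [-62, 17, 0], "angular": [0, 0, -0.54]}, {"hand": 1, "translation": [-62, 17, 0], "angular": [0, 0, -0.72]}, {"hand": 1, "translation": [-62, 17, 0], "angular": [0, 0, -0.9]}, {"hand": 1, "translation": [-62, 17, 0], "angular": [0, 0, -1.08]}, {"hand": 1, "translation": [-62, 17, 0], "angular": [0, 0, -1.26]}, {"hand": 1, "translation": [-62, 17, 0], "angular": [0, 0, -1.43]}, {"hand": 1, "translation": [-62, 17, -20], "angular": [0, 0, -1.571]}, {"hand": 1, "translation": [-62, 17, -40], "angular": [0, 0, -1.571]}, {"hand": 1, "translation": [-62, 17, -40], "angular": [0, 0, -1.571]}]'

```text
t: 9.95
eef_pos: [0.4612, 0.114, 0.1176]
tool_rot: [-0.0, 0.812, 0.584, -0.002]
contact_force: [-0.1, 0.2, 0.0]
gripper_width: 0.998
grasp_force: 0.0
```

```bash
python3 - <<'E'
from h import *
o=bot.get_obs();m=bot.camera_model('wrist');im=bot.read_camera('wrist')
print(o['t'],o['eef_pos'],R.from_quat(o['tool_rot'],scalar_first=True).as_matrix()[:,1],o['contact_force'],o['q'])
for n in ['jar']:
  for d in bot.outline_of('wrist',n): print(n,d['score'],d['position'],d['pixels'].sum(),fit(m,d['pixels'],JAR,[.466,.118,-.32]))
im=im[:,:,::-1].copy()
for p in ([0,-3.5,81],[0,-34,81],[0,34,79],[0,10,83],[0,-17,83]):
    u=proj(m,place(np.array([p])/1e3,.465,.1175,-.32))[0]; cv2.circle(im,tuple(int(round(v)) for v in u),2,(0,0,255),-1)
cv2.imwrite('pics/w5.png',im)
E
```

```text
9.95 [0.46124023 0.11397328 0.11757854] [ 0.94829922 -0.31735673 -0.00364504] [-0.05673951  0.22297547  0.02441557] [-0.76261247  0.36020534  0.46924907  2.15750801 -0.25508748  0.68104653
 -0.44183626]
jar 0.93 [254.3, 215.8] 12304 (array([ 0.4635,  0.118 , -0.3232]), np.float64(0.931))
```

View pics/w5.png

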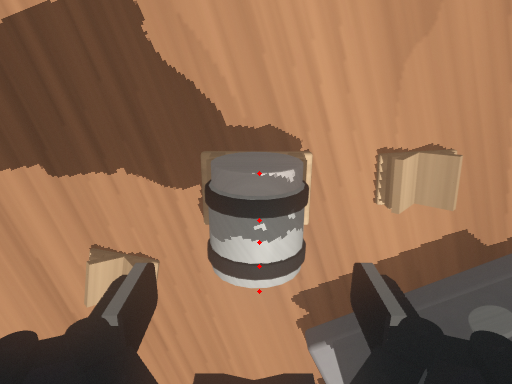

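Emit:
drive_tool --commands '[{"hand": 1, "translation": [2, 1, -25], "angular": [0, 0, 0]}, {"hand": 1, "translation": [2, 1, -45], "angular": [0, 0, 0]}, {"hand": 1, "translation": [2, 1, -57], "angular": [0, 0, 0]}, {"hand": 1, "translation": [2, 1, -63], "angular": [0, 0, 0]}, {"hand": 1, "translation": [2, 1, -63], "angular": [0, 0, 0]}]'

```text
t: 10.68
eef_pos: [0.4658, 0.1152, 0.0565]
tool_rot: [-0.0, 0.812, 0.584, 0.0]
contact_force: [0.5, -0.1, -0.2]
gripper_width: 1.004
grasp_force: 0.0
```

Emit:
drive_tool --commands '[{"hand": 1, "translation": [-1, 0, -3], "angular": [0, 0, 0]}, {"hand": 0.8, "translation": [-1, 0, -3], "angular": [0, 0, 0]}, {"hand": 0.7, "translation": [-1, 0, -3], "angular": [0, 0, 0]}, {"hand": 0.6, "translation": [-1, 0, -3], "angular": [0, 0, 0]}, {"hand": 0.5, "translation": [-1, 0, -3], "angular": [0, 0, 0]}, {"hand": 0.5, "translation": [-1, 0, -3], "angular": [0, 0, 0]}, {"hand": 0.5, "translation": [-1, 0, -3], "angular": [0, 0, 0]}]' --force 50

```text
t: 11.55
eef_pos: [0.4632, 0.1156, 0.0537]
tool_rot: [-0.001, 0.812, 0.584, -0.001]
contact_force: [-5.9, 1.8, 10.0]
gripper_width: 0.658
grasp_force: 50.9
```

Emit:
drive_tool --commands '[{"hand": 0.5, "translation": [0, 0, 8], "angular": [0, 0, 0]}, {"hand": 0.5, "translation": [0, 0, 40], "angular": [0, 0, 0]}, {"hand": 0.5, "translation": [0, 0, 90], "angular": [0, 0, 0]}, {"hand": 0.5, "translation": [20, -40, 140], "angular": [0, 0, 0.1]}, {"hand": 0.5, "translation": [40, -80, 180], "angular": [0, 0, 0.2]}, {"hand": 0.5, "translation": [60, -120, 220], "angular": [0, 0, 0.3]}, {"hand": 0.5, "translation": [85, -160, 250], "angular": [0, 0, 0.436]}, {"hand": 0.5, "translation": [100, -200, 270], "angular": [0, 0, 0.436]}, {"hand": 0.5, "translation": [107, -235, 277], "angular": [0, 0, 0.436]}, {"hand": 0.5, "translation": [107, -235, 277], "angular": [0, 0, 0.436]}, {"hand": 0.5, "translation": [107, -235, 277], "angular": [0, 0, 0.436]}]'

```text
t: 12.92
eef_pos: [0.5709, -0.1193, 0.3295]
tool_rot: [-0.001, 0.667, 0.745, -0.0]
contact_force: [0.3, 0.1, -6.4]
gripper_width: 0.66
grasp_force: 56.2
```

```bash
python3 - <<'E'
from h import *
o=bot.get_obs();m=bot.camera_model('wrist');im=bot.read_camera('wrist')
print(o['t'],o['eef_pos'],R.from_quat(o['tool_rot'],scalar_first=True).as_matrix()[:,1:].T,o['contact_force'],o['gripper_width'])
im=im[:,:,::-1].copy();cv2.imwrite('pics/w6raw.png',im)
M=(.572,-.1308,.1136)
for b,c in((box(-85,85,-92,28,30,138),(0,255,0)),(box(-75,75,116,126,30,126),(0,255,255)),(box(-95,95,-98,128,0,30),(255,255,0)),(box(-46,46,-66,2,140,148),(255,0,255))): wire(im,m,place(b,*M),c)
cv2.imwrite('pics/w6.png',cv2.resize(im,None,fx=1.55,fy=1.55,interpolation=cv2.INTER_CUBIC))
E
```

```text
12.925 [ 0.57090492 -0.11932268  0.32951286] [[ 9.93758644e-01  1.11539163e-01 -1.66537982e-03]
 [-1.73862694e-03  5.59431428e-04 -9.99998332e-01]] [ 0.34868497  0.05558927 -6.35589558] 0.6601241643579008
```

View pics/w6.png

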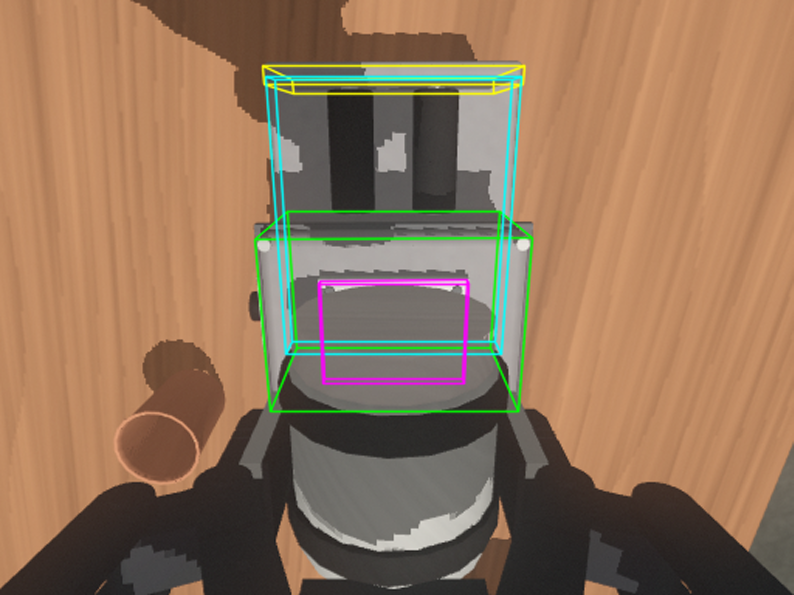

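The overlay fits the gearbox, plate and cheek to about a pixel. Rollers are at columns 351 and 436. I'll check the across-roller offset numerically.

```bash
python3 - <<'E'
from h import *
m=bot.camera_model('wrist');im=cv2.imread('pics/w6raw.png');g=cv2.cvtColor(im,6).astype(int)
M=(.572,-.1308,.1136)
def sil(xc,y):
    q=proj(m,place(np.c_[xc+16*np.cos(t),0*t+y,62+16*np.sin(t)]/1000.,*M));return np.round([q[:,0].min(),q[:,0].max(),q[:,1].mean()],1)
for y in (50,70,90,105): print(y,sil(-30,y),sil(30,y))
for r in (65,75,90,105,120,130): 
    d=np.where(g[r]<38,1,0);e=np.flatnonzero(np.diff(d));print(r,[x for x in e if 170<x<345])
print(g[90,195:310].tolist())
E
```

```text
50 [213.3 241.5 121.9] [266.  294.2 121.9]
70 [212.6 241.2 103.7] [266.2 294.9 103.7]
90 [211.9 241.   85. ] [266.4 295.6  84.9]
105 [211.3 240.8  70.5] [266.6 296.1  70.4]
65 [np.int64(211), np.int64(239)]
75 [np.int64(211), np.int64(239)]
90 [np.int64(212), np.int64(216), np.int64(217), np.int64(223), np.int64(224), np.int64(229), np.int64(230), np.int64(240)]
105 [np.int64(213), np.int64(214), np.int64(215), np.int64(217), np.int64(218), np.int64(219), np.int64(220), np.int64(223), np.int64(224), np.int64(232), np.int64(234), np.int64(237), np.int64(238), np.int64(240)]
120 [np.int64(238), np.int64(239)]
130 []
[90, 91, 90, 92, 92, 90, 91, 91, 91, 92, 90, 91, 91, 92, 91, 92, 90, 52, 34, 34, 35, 36, 39, 36, 37, 35, 34, 35, 36, 39, 37, 36, 36, 36, 37, 39, 35, 35, 36, 37, 36, 37, 36, 33, 35, 34, 88, 92, 92, 90, 91, 89, 90, 166, 171, 160, 147, 106, 167, 171, 171, 172, 171, 171, 171, 171, 105, 92, 91, 92, 93, 58, 42, 39, 41, 49, 50, 53, 55, 56, 57, 57, 58, 60, 62, 62, 62, 62, 64, 65, 65, 63, 65, 64, 64, 62, 61, 61, 60, 56, 140, 172, 173, 173, 172, 172, 171, 172, 172, 172, 172, 171, 172, 170, 170]
```

Emit:
drive_tool --commands '[{"hand": 0.5, "translation": [-7, 40, 0], "angular": [0, 0, 0]}, {"hand": 0.5, "translation": [-7, 57, -30], "angular": [0, 0, 0]}, {"hand": 0.5, "translation": [-7, 57, -80], "angular": [0, 0, 0]}, {"hand": 0.5, "translation": [-7, 57, -120], "angular": [0, 0, 0]}, {"hand": 0.5, "translation": [-7, 57, -145], "angular": [0, 0, 0]}, {"hand": 0.5, "translation": [-7, 57, -145], "angular": [0, 0, 0]}, {"hand": 0.5, "translation": [-7, 57, -145], "angular": [0, 0, 0]}]'

```text
t: 13.85
eef_pos: [0.5653, -0.0623, 0.1863]
tool_rot: [0.0, 0.666, 0.746, 0.001]
contact_force: [0.6, -0.9, -4.8]
gripper_width: 0.66
grasp_force: 55.9
```

```bash
python3 - <<'E'
from h import *
o=bot.get_obs();m=bot.camera_model('wrist');im=bot.read_camera('wrist')
print(o['t'],o['eef_pos'],R.from_quat(o['tool_rot'],scalar_first=True).as_matrix()[:,1:].T,o['contact_force'],o['gripper_width'])
im=im[:,:,::-1].copy()
M=(.5714,-.1308,.1136)
for b,c in((box(-85,85,-92,28,30,138),(0,255,0)),(box(-75,75,116,126,30,126),(0,255,255))): wire(im,m,place(b,*M),c)
cv2.imwrite('pics/w7.png',im)
E
```

```text
13.85 [ 0.56531653 -0.06226693  0.18633374] [[ 9.93624247e-01  1.12733027e-01  1.45626685e-03]
 [ 1.44681196e-03  1.65682253e-04 -9.99998940e-01]] [ 0.55900864 -0.90484353 -4.80114926] 0.6596181079719846
```

View pics/w7.png

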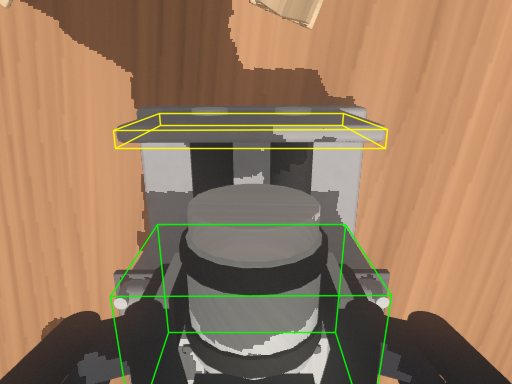

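The overlay agrees: the jar hangs over the bay, clear of the cheek (rows 128–148) and the gearbox. I'll lower it.

Emit:
drive_tool --commands '[{"hand": 0.5, "translation": [-1, 0, -25], "angular": [0, 0, 0]}, {"hand": 0.5, "translation": [-1, 0, -50], "angular": [0, 0, 0]}, {"hand": 0.5, "translation": [-1, 0, -65], "angular": [0, 0, 0]}, {"hand": 0.5, "translation": [-1, 0, -75], "angular": [0, 0, 0]}, {"hand": 0.5, "translation": [-1, 0, -80], "angular": [0, 0, 0]}, {"hand": 0.5, "translation": [-1, 0, -83], "angular": [0, 0, 0]}, {"hand": 0.5, "translation": [-1, 0, -85], "angular": [0, 0, 0]}, {"hand": 0.5, "translation": [-1, 0, -85], "angular": [0, 0, 0]}]'

```text
t: 14.9
eef_pos: [0.5639, -0.0629, 0.1006]
tool_rot: [0.0, 0.666, 0.746, 0.0]
contact_force: [-0.3, 0.3, -6.5]
gripper_width: 0.658
grasp_force: 56.1
```

Not touching yet (full weight still felt); small steps further.

Emit:
drive_tool --commands '[{"hand": 0.5, "translation": [0, 0, -1], "angular": [0, 0, 0]}, {"hand": 0.5, "translation": [0, 0, -2], "angular": [0, 0, 0]}, {"hand": 0.5, "translation": [0, 0, -2], "angular": [0, 0, 0]}]'

```text
t: 15.28
eef_pos: [0.5641, -0.0629, 0.1001]
tool_rot: [0.0, 0.666, 0.746, 0.001]
contact_force: [-6.1, 0.3, 10.8]
gripper_width: 0.663
grasp_force: 58.2
```

Emit:
drive_tool --commands '[{"hand": 0.5, "translation": [-1, 0, 0.5], "angular": [0, 0, 0]}, {"hand": 0.5, "translation": [-1, 0, 0.5], "angular": [0, 0, 0]}]'

```text
t: 15.52
eef_pos: [0.564, -0.0629, 0.1001]
tool_rot: [0.001, 0.666, 0.746, 0.001]
contact_force: [-1.4, -0.2, 7.4]
gripper_width: 0.655
grasp_force: 57.3
```

Emit:
drive_tool --commands '[{"hand": 0.72, "translation": [0, 0, 0], "angular": [0, 0, 0]}, {"hand": 0.85, "translation": [0, 0, 0], "angular": [0, 0, 0]}, {"hand": 1, "translation": [0, 0, 0], "angular": [0, 0, 0]}, {"hand": 1, "translation": [0, 0, 0], "angular": [0, 0, 0]}, {"hand": 1, "translation": [0, 0, 20], "angular": [0, 0, 0]}, {"hand": 1, "translation": [0, 0, 60], "angular": [0, 0, 0]}, {"hand": 1, "translation": [0, 0, 110], "angular": [0, 0, 0]}, {"hand": 1, "translation": [0, 0, 160], "angular": [0, 0, 0]}, {"hand": 1, "translation": [0, -60, 170], "angular": [0, 0, 0]}, {"hand": 1, "translation": [0, -120, 170], "angular": [0, 0, 0]}, {"hand": 1, "translation": [0, -120, 170], "angular": [0, 0, 0]}, {"hand": 1, "translation": [0, -120, 170], "angular": [0, 0, 0]}]'

```text
t: 17.02
eef_pos: [0.5624, -0.1826, 0.2685]
tool_rot: [-0.0, 0.667, 0.745, 0.0]
contact_force: [0.4, 0.9, 0.3]
gripper_width: 1.0
grasp_force: 0.0
```

```bash
python3 - <<'E'
from h import *
o=bot.get_obs();m=bot.camera_model('wrist');im=bot.read_camera('wrist')
print(o['t'],o['eef_pos'],o['contact_force'],o['gripper_width'])
J=JAR+[0,0,.046]
for d in bot.outline_of('wrist','jar')[:1]: print('jar',d['position'],fit(m,d['pixels'],J,[.564,-.06,.11]))
for d in bot.find_in('wrist','knob'): print('knob',d, back(m,[d['position']],.209))
mt=bot.camera_model('top');it=bot.read_camera('top')
for d in bot.outline_of('top','knob'):
    print('knob top',d['position'],d['score'],back(mt,[d['position']],.209))
c=np.hstack([im[:,:,::-1][:,::1],np.zeros((384,1,3),np.uint8)])
cv2.imwrite('pics/w8.png',c)
M=(.5714,-.1308,.1136)
for v in (-12,0,12):
    d=np.array([-24,v,80.]);k=np.array([0,-32,64])+145*d/np.linalg.norm(d);print(v,k.round(1),place(k[None]/1e3,*M).round(4), proj(m,place(k[None]/1e3,*M)).round(1),proj(mt,place(k[None]/1e3,*M)).round(1))
E
```

```text
17.025 [ 0.56241323 -0.18262096  0.26847123] [0.35242268 0.93213507 0.32017219] 1.0003151164882642
jar [271.5, 37.2] (array([ 0.5629, -0.0598,  0.0923]), np.float64(0.947))
knob {'position': [210.9, 185.4], 'score': 0.86} [[ 0.53500061 -0.15960793  0.209     ]]
knob top [329.3, 191.7] 0.59 [[ 0.53325693 -0.17222759  0.209     ]]
-12 [-41.2 -52.6 201.5] [[ 0.5364 -0.1878  0.2015]] [[211.4 225.2]] [[335.5 190.7]]
0 [-41.7 -32.  202.9] [[ 0.5336 -0.1673  0.2029]] [[208.9 194.4]] [[326.6 191.7]]
12 [-41.2 -11.4 201.5] [[ 0.5317 -0.1468  0.2015]] [[208.4 160.1]] [[317.5 192.4]]
```

View pics/w8.png

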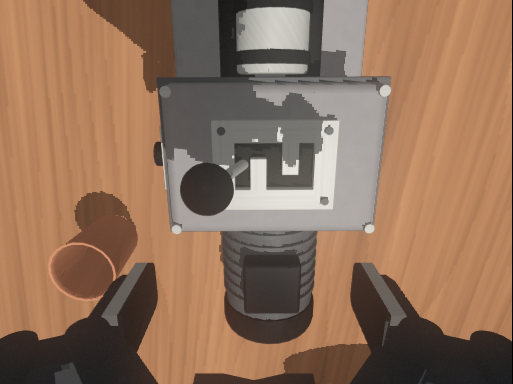

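The jar lies on both rollers: the fit gives mill x ≈ −0.4 mm and y ≈ 71.5. The knob is at (207,189), about mid neutral slot. I'll take the ball from above.

Emit:
drive_tool --commands '[{"hand": 1, "translation": [-28, 17, 0], "angular": [0, 0, 0]}, {"hand": 1, "translation": [-28, 17, -25], "angular": [0, 0, 0]}, {"hand": 1, "translation": [-28, 17, -45], "angular": [0, 0, 0]}, {"hand": 1, "translation": [-28, 17, -60], "angular": [0, 0, 0]}, {"hand": 1, "translation": [-28, 17, -70], "angular": [0, 0, 0]}, {"hand": 1, "translation": [-28, 17, -70], "angular": [0, 0, 0]}, {"hand": 0.7, "translation": [-28, 17, -70], "angular": [0, 0, 0]}, {"hand": 0.55, "translation": [-28, 17, -70], "angular": [0, 0, 0]}, {"hand": 0.45, "translation": [-28, 17, -70], "angular": [0, 0, 0]}]' --force 30

```text
t: 18.4
eef_pos: [0.5348, -0.1659, 0.1992]
tool_rot: [0.0, 0.666, 0.746, 0.0]
contact_force: [0.1, 0.3, -0.2]
gripper_width: 0.447
grasp_force: 0.0
```

```bash
python3 - <<'E'
from h import *
o=bot.get_obs();m=bot.camera_model('wrist');im=bot.read_camera('wrist')
print(o['t'],o['eef_pos'],o['contact_force'],o['gripper_width'],o['grasp_force'])
cv2.imwrite('pics/w9.png',im[:,:,::-1])
M=(.5714,-.1308,.1136)
p=R.from_euler('z',-M[2]).apply(o['eef_pos']-[M[0],M[1],0]);print('tcp in mill',p*1e3)
K=[]
for u,v in [(-24,0),(-24,12),(0,12),(0,-12),(24,-12),(24,12)]:
    d=np.array([u,v,80.]);k=np.array([0,-32,64])+145*d/np.linalg.norm(d);K.append(place(k[None]/1e3,*M)[0]*1e3);print(u,v,K[-1].round(1),proj(m,K[-1]/1e3).round())
E
```

```text
18.4 [ 0.53481493 -0.1658958   0.1991833 ] [ 0.13802259  0.31289845 -0.15308893] 0.44696448629354724 0.0
tcp in mill [-40.32756854 -30.72245692 199.18330034]
-24 0 [ 533.6 -167.3  202.9] [[251. 290.]]
-24 12 [ 531.7 -146.8  201.5] [[252. 245.]]
0 12 [ 572.6 -141.2  207.4] [[357. 250.]]
0 -12 [ 577.5 -184.   207.4] [[347. 339.]]
24 -12 [ 618.3 -178.4  201.5] [[436. 328.]]
24 12 [ 613.7 -137.4  201.5] [[454. 245.]]
```

View pics/w9.png

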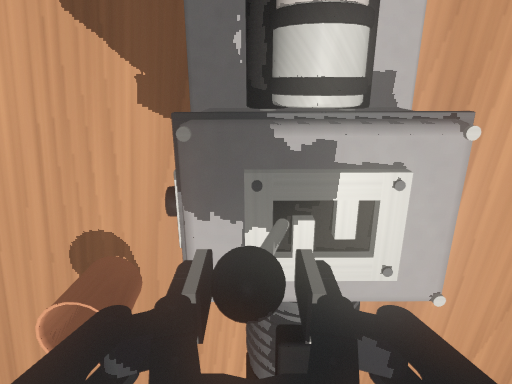

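The ball at (248,284) is centred between the pads. I'll close on it.

Emit:
drive_tool --commands '[{"hand": 0.38, "translation": [0, 1, 0], "angular": [0, 0, 0]}, {"hand": 0.2, "translation": [0, 1, 0], "angular": [0, 0, 0]}, {"hand": 0.2, "translation": [0, 1, 0], "angular": [0, 0, 0]}, {"hand": 0.2, "translation": [0, 1, 0], "angular": [0, 0, 0]}]' --force 40

```text
t: 18.95
eef_pos: [0.5341, -0.1653, 0.1991]
tool_rot: [-0.0, 0.667, 0.745, -0.0]
contact_force: [-3.9, -0.7, 6.0]
gripper_width: 0.348
grasp_force: 39.3
```

Emit:
drive_tool --commands '[{"hand": 0.2, "translation": [-0.5, 6, 0], "angular": [0, 0, 0]}, {"hand": 0.2, "translation": [-1, 12, -0.5], "angular": [0, 0, 0]}, {"hand": 0.2, "translation": [-1.5, 18, -1], "angular": [0, 0, 0]}, {"hand": 0.2, "translation": [-1.5, 18, -1], "angular": [0, 0, 0]}]'

```text
t: 19.45
eef_pos: [0.5329, -0.1465, 0.198]
tool_rot: [-0.0, 0.666, 0.746, -0.0]
contact_force: [-4.9, -0.8, 5.8]
gripper_width: 0.352
grasp_force: 39.7
```

Emit:
drive_tool --commands '[{"hand": 0.2, "translation": [10, 1.4, 3], "angular": [0, 0, 0]}, {"hand": 0.2, "translation": [20, 2.8, 5], "angular": [0, 0, 0]}, {"hand": 0.2, "translation": [30, 4.2, 6.5], "angular": [0, 0, 0]}, {"hand": 0.2, "translation": [40, 5.5, 7], "angular": [0, 0, 0]}, {"hand": 0.2, "translation": [40, 5.5, 7], "angular": [0, 0, 0]}]'

```text
t: 20.08
eef_pos: [0.5729, -0.1411, 0.2042]
tool_rot: [-0.0, 0.666, 0.746, -0.001]
contact_force: [-1.3, -1.9, 0.2]
gripper_width: 0.348
grasp_force: 40.9
```

Emit:
drive_tool --commands '[{"hand": 0.2, "translation": [1.2, -11, 1], "angular": [0, 0, 0]}, {"hand": 0.2, "translation": [2.4, -22, 1.5], "angular": [0, 0, 0]}, {"hand": 0.2, "translation": [3.6, -33, 1], "angular": [0, 0, 0]}, {"hand": 0.2, "translation": [4.9, -43, 0], "angular": [0, 0, 0]}, {"hand": 0.2, "translation": [4.9, -43, 0], "angular": [0, 0, 0]}]'

```text
t: 20.7
eef_pos: [0.578, -0.1853, 0.2044]
tool_rot: [0.0, 0.667, 0.745, -0.0]
contact_force: [-0.2, 2.2, -5.8]
gripper_width: 0.348
grasp_force: 40.4
```

Next, across to the last slot (relative +41, +5.6, −6).

Emit:
drive_tool --commands '[{"hand": 0.2, "translation": [10, 1.5, -1], "angular": [0, 0, 0]}, {"hand": 0.2, "translation": [20, 3, -2], "angular": [0, 0, 0]}, {"hand": 0.2, "translation": [30, 5, -4], "angular": [0, 0, 0]}, {"hand": 0.2, "translation": [41, 6.5, -6.5], "angular": [0, 0, 0]}, {"hand": 0.2, "translation": [41, 6.5, -6.5], "angular": [0, 0, 0]}]'

```text
t: 21.32
eef_pos: [0.6201, -0.1797, 0.1994]
tool_rot: [0.002, 0.667, 0.745, -0.001]
contact_force: [-1.9, -2.3, 3.7]
gripper_width: 0.35
grasp_force: 40.4
```

Emit:
drive_tool --commands '[{"hand": 0.2, "translation": [-1.5, 11, 1], "angular": [0, 0, 0]}, {"hand": 0.2, "translation": [-2.5, 22, 1.5], "angular": [0, 0, 0]}, {"hand": 0.2, "translation": [-4, 33, 1], "angular": [0, 0, 0]}, {"hand": 0.2, "translation": [-5, 42.5, 0], "angular": [0, 0, 0]}, {"hand": 0.2, "translation": [-5, 42.5, 0], "angular": [0, 0, 0]}]'

```text
t: 21.95
eef_pos: [0.6147, -0.1331, 0.1986]
tool_rot: [-0.0, 0.666, 0.746, 0.001]
contact_force: [1.8, 0.1, 5.0]
gripper_width: 0.349
grasp_force: 41.3
```

Reached the end of the slot. I'll let go, rise and check.

Emit:
drive_tool --commands '[{"hand": 0.45, "translation": [0, 0, 0], "angular": [0, 0, 0]}, {"hand": 0.7, "translation": [0, 0, 0], "angular": [0, 0, 0]}, {"hand": 0.9, "translation": [0, 0, 0], "angular": [0, 0, 0]}, {"hand": 0.9, "translation": [0, 0, 20], "angular": [0, 0, 0]}, {"hand": 0.9, "translation": [0, 0, 60], "angular": [0, 0, 0]}, {"hand": 0.9, "translation": [-30, -40, 90], "angular": [0, 0, 0]}, {"hand": 0.9, "translation": [-45, -60, 90], "angular": [0, 0, 0]}, {"hand": 0.9, "translation": [-45, -60, 90], "angular": [0, 0, 0]}]'

```text
t: 22.95
eef_pos: [0.5676, -0.1975, 0.2891]
tool_rot: [0.0, 0.668, 0.744, 0.0]
contact_force: [-0.1, -0.1, 0.5]
gripper_width: 0.902
grasp_force: 0.0
```

```bash
python3 - <<'E'
from h import *
o=bot.get_obs();m=bot.camera_model('wrist');im=bot.read_camera('wrist')
print(o['t'],o['eef_pos'],o['contact_force'],o['gripper_width'])
J=JAR+[0,0,.046];M=(.5714,-.1308,.1136)
for d in bot.outline_of('wrist','jar')[:1]: print('jar',fit(m,d['pixels'],J,[.564,-.06,.11]))
for d in bot.find_in('wrist','knob'): print('knob',d, R.from_euler('z',-M[2]).apply(back(m,[d['position']],.2015)-[M[0],M[1],0]))
d=np.array([24,12,80.]);k=np.array([0,-32,64])+145*d/np.linalg.norm(d);print(k,proj(m,place(k[None]/1e3,*M)))
cv2.imwrite('pics/w10.png',im[:,:,::-1])
E
```

```text
22.95 [ 0.56757152 -0.19753734  0.28908656] [-0.07882868 -0.07893198  0.47207933] 0.9017555863053298
jar (array([ 0.5632, -0.0594,  0.1072]), np.float64(0.945))
[ 41.24195529 -11.37902235 201.47318431] [[337.53479787 127.81299918]]
```

View pics/w10.png

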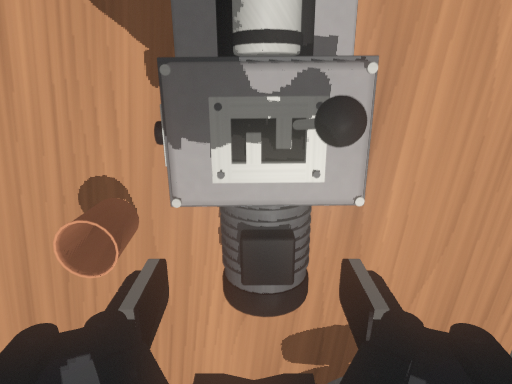

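The knob is at (340,121), at or just past the predicted end of the last slot (338,128). The jar is still seated on the rollers, so I'm handing in.

```bash
python3 -c "
from station import bot
print(bot.hand_in())"
```

```text
the job is handed in; nothing more can be done
None
```

I handed the job in at about 23 s: the tyred jar is on the mill's rollers by way of the cradle, and the gear lever is released at the end of the last slot; hand-in returned no verdict, so this rests on my last wrist-camera check.

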